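# Stack a power module on its dowelled assembly fixture

### The arm

A 6-joint arm with a two-finger parallel gripper is mounted at the origin on a cart in front of the work surface, level with it; the furniture and walls round the work are solid. World frame = base frame: x ahead of the robot, y to its left, z up, the work surface at z = 0. Lengths are in m, angles in rad, forces in N, time in s.
With the tool pointing down it reaches from about 0.375 to 0.9 m from the base axis. Payload 3.1 kg.
Tool frame: the origin (TCP) lies midway between the tips of the shut fingers; the grasp point (between the pads) lies 19 mm behind it (bot.tcp_to_grasp is the distance from the TCP to the grasp point, in m); z points along the fingers, y is the line along which they close (so a half turn about z gives the same grasp; the last joint's range is limited). The gripper opens to 87 mm and grips with 3 to 60 N. Pads are 19 mm wide; open, the fingers measure 117 mm over their backs; the gripper's body (75 mm by 190 mm) begins 51 mm behind the grasp point.
Start: joints at [-1.435, 0.527, 1.433, -0, 1.181, -0.178], TCP at [0.194, -0.594, 0.19] pointing down, gripper open.
Joint ranges: [-3.08, 3.08], [-0.75, 2.2], [0.22, 2.44], [-1.43, 4.57], [0, 2.65], [-2.85, 2.85]. Speed limits (rad/s): [2.79, 2.79, 3.14, 3.14, 3.14, 3.14].

### API

Orientations are given as a 3x3 rotation matrix whose columns are the frame's x, y, z axes.
In Python, from bench import bot, eyes, ticket, finder gives the robot as it stands.
- The arm moves only by the shell command python3 -m inch 'ROWS'. ROWS is JSON, a list of rows, each a list of 5 numbers: the opening, from -1 (shut) to 1 (fully open), then the shift along the tool's x, y, z in units of 25 mm (1.0 is 25 mm), then the turn about the tool's z in rad. A call has 1 to 12 rows; each row shifts and turns the commanded pose from where the row before left it, along the tool's axes as they then stand; what a row does not reach is not made up. A row lasts 1/12 s, in which the tool goes at most 41.7 mm and 7.16 degrees, less where a joint would pass 70% of its speed; a pose out of reach is approached as far as the arm can. A call is refused whole if a number of a shift passes 1 or a number of a turn 0.125, either way. A call with a gripper value outside its range is refused whole. The fingers move at their own pace and stop on an object; the grip force is fixed at half the most. Time passes only in rows, so rows that do not move let the fingers close. It gives the time, the measured TCP pose, the force, the opening and the grip force at its end, in the units of the state.
- bot.get_obs(): the state, without advancing time (a new reading comes with each control period).
- eyes.get_image(name): name is "scene" or "top" or "wrist"; returns a dict with "color" (384x512x3 uint8, red, green, blue), "depth" (384x512 float32, m along the optical axis (not along the pixel's ray), 0 where there is no reading), "intrinsics" (3x3 intrinsics, pixels), "dist" ([k1, k2, p1, p2, k3] as OpenCV has them; the pictures are not rectified), "eye" and "orientation" of the camera in the world. Camera axes: x right, y down, z forward; pixel columns grow to the right and rows downward; lengths in m; the calibration is good to about 2 mm. A picture is of the moment at which its call begins.
- ticket.close_job(): hands the job in; it is judged then, once.
Trained networks look in a picture, given as the dict that the camera call returned (one of the last four; its "shot" number tells which), for a name from the list of things; names that differ only in an ending like _2 or _b are one class to them, and where a whole thing is asked for, a point or a joint stands for the part that bears it (a point fixed in the world has none). Each returns a list of dicts, best first, with "p" (0 to 1); they miss things now and then, are a little off and sometimes report something else, mostly with a low value. They report only what shows in the picture. A call takes as long as a camera call. They do not tell look-alikes from the thing itself.
- finder.masks_of(picture, query): "mask" (384x512 bool, what is visible of it) and "point" ([column, row] in pixels, amid what is visible of it).
The state is a dict: "time": time; "qpos": joint angles; "joint_velocities": joint speeds; "effort": joint torques, N m; "position": TCP position; "tool_rot": TCP orientation; "contact_force": force on the tool from outside, world axes, zero at the start; "moment": the same for the moment, N m; "width": finger opening in m; "finger_force": force on a finger pad.
Only numpy, scipy, OpenCV 4.12 (cv2) and the standard library are available. Lean on these libraries where they do the work, as an engineer would, in place of code of your own. Each camera call takes 0.05 s, during which the arm holds its last target. There are 200 camera calls.

### The job

Assemble the power module on the assembly fixture with the two upright dowel pins, in this order: heat sink first (fins down), then the black insulating carrier, then the supply board into the carrier, and last the slotted cover. Heat sink, carrier and cover each go down over both dowels until they lie flat on what is beneath, and the board lies flat between the carrier's guides, so that the module is ready for its screws. Leave the screw dish, the bottle and the screwdriver where they are, the bottle standing.

Things in the scene. Friction and masses are not known exactly. Their poses are not given: they have to be found in the camera images.
- fixture: Dark steel plate 76 x 146 x 14 mm fixed to the bench, long side along y. Steel dowels, 8 mm thick, at y = +54 and -54 mm, straight to 51 mm, tapered to 3 mm thick at 62 mm up. Two brass strips carry the heat sink. Origin: centre of underside, z up. Seat heights of undersides above it: heat sink 17, carrier 39, board and cover 48 mm. Each part's y goes along fixture y, either way round.
- heat_sink: Bare aluminium heat sink, 0.28 kg, lying fins down: 50 mm wide (x), 129 mm long (y), 22 mm high. The top 5 mm is a flat plate of full length; the fins below fill the middle 84 mm. Dowel holes 11 mm wide at y = +54 and -54 mm. Grip across the 50 mm at mid length. Origin: centre of underside, z up.
- carrier: Black plastic carrier, 60 g, 129 mm long (y), 9 mm thick, 11 mm dowel holes at y = +54, -54 mm. Grip its waist, 38 mm wide (x) for y within 30 mm. The board rests on the waist's rails, 9 mm up, between sloped guides 8 mm high at the corners and ends; play 2 mm each side at their foot, 4 at the top. The board overhangs the waist 4 mm each side: finger room. Origin: centre of underside, z up.
- board: Supply circuit board with yellow transformer, 55 g: 46 mm wide (x), 73 mm long (y), 25 mm high over its parts; the lowest 4 mm is the board itself. Grip its long edges at mid length, fingertips close to the bench. Origin: centre of underside, z up. The board shut in the test jig is fixed and no part of the job.
- cover: Bare steel sheet cover like a bridge, 90 g, standing on two end flanges: slotted top 52 mm wide (x), 97 mm long (y), 30 mm above the flange undersides; skirts on the long sides reach 14 mm down from the top. Flanges 3 mm thick, 129 mm over all (y), 11 mm dowel holes at y = +54 and -54 mm. Grip the skirts across 52 mm at mid length. Origin: centre between flange undersides, z up.
- screw_tray: Bystander: round steel dish of small screws, 87 mm across, 20 mm high. Leave alone. Origin: centre of underside.
- flux_bottle: Bystander: small white squeeze bottle with red needle tip, 35 mm across, 105 mm high, standing. Leave alone. Origin: centre of underside, z up.
- screwdriver: Bystander: red-handled screwdriver, 154 mm long, 22 mm thick, lying on the bench. Leave alone. Origin: centre of underside.
There are look-alikes about, which are no part of the job. What is shaped like the cover but purple is not meant.

How it is judged:
On the way, in this order (a step that is already met when the one before it is completed fails the run):
1. the heat sink is seated over both dowels, flat on the fixture's rest strips (horizontal distance between heat_sink and fixture below 0.005 m and z of heat_sink in the frame of fixture between 0.014 and 0.02 m and angle between the x axis of heat_sink and the x axis of fixture, either way round below 0.08 rad and angle between heat_sink's own z axis and vertical below 0.06 rad), for 0.2 s.
2. the carrier is seated over both dowels, flat on the heat sink (all of step 1 and horizontal distance between carrier and fixture below 0.005 m and z of carrier in the frame of fixture between 0.036 and 0.042 m and angle between the x axis of carrier and the x axis of fixture, either way round below 0.08 rad and angle between carrier's own z axis and vertical below 0.06 rad), for 0.2 s.
3. the board lies flat in the carrier, between its guides (all of step 2 and horizontal distance between board and carrier below 0.008 m and z of board in the frame of fixture between 0.044 and 0.052 m and angle between the x axis of board and the x axis of carrier, either way round below 0.14 rad and angle between board's own z axis and vertical below 0.06 rad), for 0.2 s.
4. the cover is seated over both dowels, flat on the carrier (all of step 3 and horizontal distance between cover and fixture below 0.005 m and z of cover in the frame of fixture between 0.045 and 0.051 m and angle between the x axis of cover and the x axis of fixture, either way round below 0.08 rad and angle between cover's own z axis and vertical below 0.06 rad), for 0.2 s.
At the end, for the whole second after the job is handed in: Heat sink, carrier and cover over both dowels: 5 mm from the fixture's centre, 0.08 rad from its axis, 3 mm from seat height. Board in the carrier: 8 mm, 0.14 rad, 4 mm. All level within 0.06 rad, released, at rest. Dish, bottle, screwdriver within 25 mm of their start, bottle upright (all of step 4 and linear speed of each of heat_sink, carrier, board, cover below 0.02 m/s and angular speed of each of heat_sink, carrier, board, cover below 0.3 rad/s); the robot touches nothing.
It fails at once if the screw dish is moved by more than 25 mm (distance of screw_tray from where it was at the start of the episode above 0.025 m).
It fails at once if the bottle is moved by more than 25 mm or tipped over (distance of flux_bottle from where it was at the start of the episode above 0.025 m or angle between flux_bottle's own z axis and vertical above 0.4 rad).
It fails at once if the screwdriver is moved by more than 25 mm (distance of screwdriver from where it was at the start of the episode above 0.025 m).
It also fails if it takes over 93 s, if anything falls off the work surface, if the arm or the gripper's body presses on something with over 40 N, if the wrist force passes 120 N, or if a joint passes its speed limit or range.

## Working session

There is one attempt and no reset: what is moved stays moved. The work goes in short steps, Python scripts to look and compute and a shell command to move; the robot and the scene stay as the last step left them, time stands still between calls to the robot, and variables do not carry over. Pictures are saved under pics/ and viewed, at most 14 in all, crops included, and the job is handed in when it is done.

```bash
ls; mkdir -p pics; python3 - <<'E'
from bench import bot, eyes, ticket, finder
import cv2, numpy as np
o=bot.get_obs()
print({k:np.round(v,3).tolist() for k,v in o.items()})
ims=[]
for n in ["scene","top"]:
    p=eyes.get_image(n); cv2.imwrite(f"pics/{n}0.png",p["color"][:,:,::-1])
    print(n,np.round(p["intrinsics"],1).tolist(),p["dist"],p["eye"],np.round(p["orientation"],3).tolist(),p["shot"])
E
```

```text
pics
{'time': 0.0, 'qpos': [-1.435, 0.529, 1.434, 0.0, 1.181, -0.179], 'joint_velocities': [0.001, -0.001, 0.002, 0.0, -0.0, -0.0], 'effort': [-0.003, -44.005, -17.659, 0.063, 0.058, -0.0], 'position': [0.193, -0.593, 0.189], 'tool_rot': [[0.951, 0.31, -0.0], [0.31, -0.951, 0.002], [0.0, -0.002, -1.0]], 'contact_force': [-0.357, -0.761, -0.14], 'moment': [-0.001, -0.092, -0.002], 'finger_force': 0.0, 'width': 0.087}
scene [[396.6, 0.0, 255.3], [0.0, 396.6, 192.7], [0.0, 0.0, 1.0]] [-0.0565665  0.         0.         0.         0.       ] [0.1428783  1.18947773 0.58601228] [[-0.875, -0.231, 0.425], [-0.484, 0.453, -0.749], [-0.02, -0.861, -0.508]] 1
top [[390.0, 0.0, 258.4], [0.0, 390.0, 194.2], [0.0, 0.0, 1.0]] [-0.09936213  0.          0.          0.          0.        ] [0.46221017 0.37596405 1.32026246] [[0.02, -0.996, 0.092], [-1.0, -0.019, 0.004], [-0.002, -0.092, -0.996]] 2
```

View pics/scene0.png

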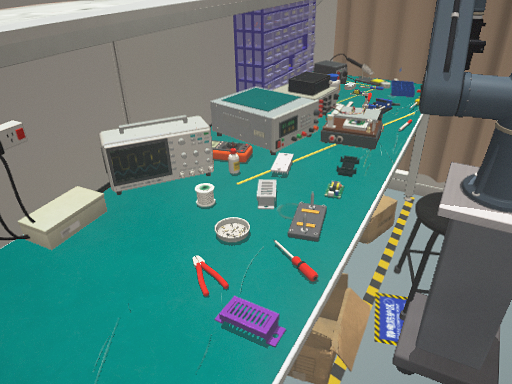

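View pics/top0.png

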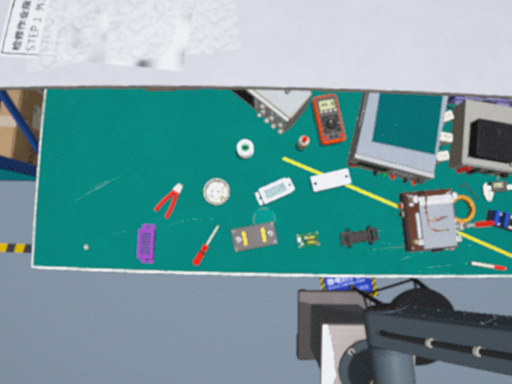

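The views show the fixture (scene 308,222; top 254,237), heat sink (283,163; 330,180), cover (267,193; 275,190), board (334,189; 308,240) and carrier (347,165; 358,236). The purple look-alike is at top (147,243), the driver at (206,245), the dish at (216,192) and the bottle at (303,142).

```bash
cat > h.py <<'E'
from bench import bot, eyes, ticket, finder
import cv2, numpy as np
def cloud(p,mask):
    v,u=np.nonzero(mask&(p["depth"]>0))
    n=cv2.undistortPoints(np.c_[u,v].astype(float).reshape(-1,1,2),np.array(p["intrinsics"]),np.array(p["dist"])).reshape(-1,2)
    d=p["depth"][v,u][:,None]
    return np.c_[n,np.ones(len(n))]*d@np.array(p["orientation"]).T+p["eye"], np.c_[u,v]
def rect(P):
    (cx,cy),(w,h),a=cv2.minAreaRect((P[:,:2]*1000).astype(np.float32))
    if w>h: a+=90; w,h=h,w      # long side direction = a+90... a: angle of short side
    a=(a+90)%180-90
    return np.round([cx,cy,w,h,a],1)
def look(name,queries,save=None,pmin=.3):
    p=eyes.get_image(name)
    if save: cv2.imwrite(f"pics/{save}.png",p["color"][:,:,::-1])
    for q in queries:
        for r in finder.masks_of(p,q)[:3]:
            if r["p"]<pmin: continue
            P,_=cloud(p,r["mask"])
            if len(P)<10: print(q,"few"); continue
            z=np.percentile(P[:,2],[2,50,98])*1000
            print(q,round(r["p"],2),np.round(r["point"]),"med",np.round(np.median(P,0)*1000),"z",z.round(),"rect c,w,h,angle of short side",rect(P))
    return p
E
python3 - <<'E'
from h import *
for n in ["top","scene"]:
    print(n); look(n,["fixture","heat_sink","carrier","board","cover","screw_tray","flux_bottle","screwdriver"])
E
```

```text
top
fixture 0.92 [256. 238.] med [440. 394.  14.] z [-0. 14. 21.] rect c,w,h,angle of short side [439.6 394.6  79.8 148.9  11.7]
heat_sink 0.61 [331. 182.] med [635. 141.  22.] z [ 1. 22. 27.] rect c,w,h,angle of short side [636.2 140.1  51.7 123.7  12.6]
carrier 0.62 [360. 237.] med [449.  36.   7.] z [-3.  7. 17.] rect c,w,h,angle of short side [451.8  37.9  60.9 137.8   6.2]
board 0.57 [308. 240.] med [433. 214.   6.] z [-0.  6. 27.] rect c,w,h,angle of short side [432.3 212.4  44.9  69.8   8.9]
cover 0.9 [148. 240.] med [418. 754.  28.] z [-3. 28. 35.] rect c,w,h,angle of short side [412.1 754.4  54.6 126.8  88.8]
cover 0.85 [271. 191.] med [593. 326.  27.] z [-4. 27. 35.] rect c,w,h,angle of short side [595.1 329.   55.9 129.3  26. ]
screw_tray 0.94 [216. 189.] med [591. 526.   5.] z [-3.  5. 23.] rect c,w,h,angle of short side [589.8 525.8  87.4  90.5   1.3]
screwdriver 0.48 [198. 253.] med [375. 572.  18.] z [-3. 18. 25.] rect c,w,h,angle of short side [403.5 554.   28.8 149.8  55.3]
scene
fixture 0.8 [310. 221.] med [436. 409.  14.] z [ 5. 14. 49.] rect c,w,h,angle of short s
[... 339 characters left out ...]
. 31.] rect c,w,h,angle of short side [410.9 741.9  80.9 133.9  89.3]
cover 0.7 [267. 192.] med [587. 352.  28.] z [-1. 28. 31.] rect c,w,h,angle of short side [602.9 310.7  52.7 170.9  23.5]
cover 0.52 [348. 166.] med [446.  46.   7.] z [-1.  7. 15.] rect c,w,h,angle of short side [448.2  40.2  58.3 137.3   9.7]
screw_tray 0.91 [234. 230.] med [592. 518.   8.] z [ 1.  8. 21.] rect c,w,h,angle of short side [588.  525.2  83.8  86.1   1.1]
flux_bottle 0.61 [231. 159.] med [755. 246.  39.] z [ 2. 39. 79.] rect c,w,h,angle of short side [772.1 214.7  34.5  91.   27.7]
screwdriver 0.59 [305. 265.] med [382. 574.  14.] z [-2. 14. 21.] rect c,w,h,angle of short side [405.2 548.2  33.9 152.3  58.3]
```

```bash
cat >> h.py <<'E'
def go(x,y,z,adeg=None):
    "print shift to target (mm; TCP) in row units in present tool axes, and in axes after turn to tool-y angle adeg"
    o=bot.get_obs(); R=np.array(o["tool_rot"]); d=np.array([x,y,z])/1000-o["position"]
    a=np.degrees(np.arctan2(R[1,1],R[0,1]))
    print("t",o["time"],"pos",np.round(np.array(o["position"])*1000,1),"a",round(a,2),"F",np.round(o["contact_force"],1),"w",round(o["width"]*1000,1),"units now",np.round(R.T@d/.025,2))
    if adeg is not None:
        t=(adeg-a+90)%180-90; t=np.radians(t); c,s=np.cos(t),np.sin(t)
        Rn=np.array([[c,-s,0],[s,c,0],[0,0,1]])@R
        print("   turn rad",round(-t,3),"units after turn",np.round(Rn.T@d/.025,2))
E
r='[1,0,0,-0.5,-0.123]'; python3 -m inch '[[1,0,0,-0.5,-0.123],[1,0,0,-0.5,-0.123],[1,0,0,-0.5,-0.123],[1,0,0,-0.5,-0.123],[1,0,0,-0.5,-0.123],[1,0,0,-0.5,-0.123],[1,0,0,-0.5,-0.123],[1,0,0,-0.5,-0.123],[1,0,0,-0.5,-0.123],[1,0,0,-0.5,-0.123],[1,0,0,-0.5,-0.123],[1,0,0,-0.5,-0.123]]'
python3 - <<'E'
from h import *
go(635,140,330,12.6)
p=eyes.get_image("wrist"); print(p["eye"],np.round(p["orientation"],3).tolist(),p["intrinsics"])
print(np.array(p["eye"])-bot.get_obs()["position"])
E
```

```text
time: 2.0
position: [0.1935, -0.5941, 0.3403]
tool_rot: [[-0.224, 0.975, -0.0], [0.975, 0.224, 0.0], [0.0, 0.0, -1.0]]
contact_force: [0.6, -0.1, -1.0]
width: 0.087
finger_force: 0.0
t 2.0 pos [ 193.5 -594.1  340.3] a 12.95 F [ 0.6 -0.1 -1. ] w 87.0 units now [24.66 23.79  0.41]
   turn rad 0.006 units after turn [24.8  23.64  0.41]
[ 0.17486212 -0.51628623  0.53453337] [[0.974, 0.215, 0.065], [0.224, -0.932, -0.286], [-0.001, 0.293, -0.956]] [[325.46314534   0.         258.38030282]
 [  0.         325.46314534 192.74053819]
 [  0.           0.           1.        ]]
[-0.01884405  0.07938192  0.19123983]
```

```bash
python3 -m inch '[[1,0.99,0.95,0,0],[1,0.99,0.95,0,0],[1,0.99,0.95,0,0],[1,0.99,0.95,0,0],[1,0.99,0.95,0,0],[1,0.99,0.95,0,0],[1,0.99,0.95,0,0],[1,0.99,0.95,0,0],[1,0.99,0.95,0,0],[1,0.99,0.95,0,0],[1,0.99,0.95,0,0],[1,0.99,0.95,0,0]]' | head -2
python3 -m inch '[[1,0.99,0.95,0,0],[1,0.99,0.95,0,0],[1,0.99,0.95,0,0],[1,0.99,0.95,0,0],[1,0.99,0.95,0,0],[1,0.99,0.95,0,0],[1,0.99,0.95,0.3,0],[1,0.99,0.95,0.4,0],[1,0.99,0.95,0.8,0],[1,0.99,0.95,0.8,0],[1,0.99,0.95,0.8,0],[1,0.99,0.95,0.8,0]]'|head -2
python3 - <<'E'
from h import *
go(635,140,200,12.6)
look("wrist",["heat_sink"],"w1"); go(635,140,200,12.6)
E
```

```text
time: 3.05
position: [0.4073, -0.2405, 0.3394]
time: 4.05
position: [0.6206, 0.1115, 0.2409]
t 4.05 pos [620.6 111.5 240.9] a 12.46 F [-0.5 -0.5  0.5] w 86.9 units now [0.99 0.81 1.63]
   turn rad -0.002 units after turn [0.99 0.81 1.63]
heat_sink 0.86 [274. 136.] med [634. 143.  21.] z [19. 21. 23.] rect c,w,h,angle of short side [634.4 136.4  54.6 136.8  12.2]
t 4.15 pos [619.3 114.1 237. ] a 12.73 F [-0.8 -0.1 -0.5] w 86.8 units now [0.87 0.85 1.48]
   turn rad 0.002 units after turn [0.87 0.85 1.48]
```

View pics/w1.png

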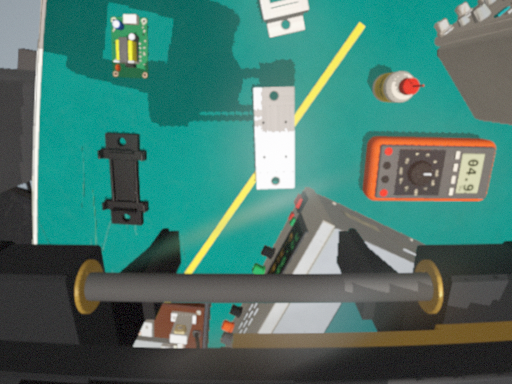

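The wrist view shows the heat sink at (274,137) with its holes at (274,96) and (275,181). The instrument's corner is near (305,195) and the bottle at (400,87), so I check body clearance and measure the holes.

```bash
cat >> h.py <<'E'
def pix2z(p,uv,z):
    n=cv2.undistortPoints(np.array(uv,float).reshape(-1,1,2),np.array(p["intrinsics"]),np.array(p["dist"])).reshape(-1,2)
    d=np.c_[n,np.ones(len(n))]@np.array(p["orientation"]).T
    return np.array(p["eye"])+d*((z-p["eye"][2])/d[:,2])[:,None]
def darkholes(p,mask,z,sep=108,tol=6,f=.6):
    "pair of dark blobs inside the mask's hull, 108 mm apart"
    g=cv2.cvtColor(p["color"],cv2.COLOR_RGB2GRAY).astype(float)
    c=max(cv2.findContours(mask.astype(np.uint8),0,2)[0],key=cv2.contourArea)
    hull=cv2.fillPoly(np.zeros(mask.shape,np.uint8),[cv2.convexHull(c)],1)
    hull=cv2.erode(hull,np.ones((3,3)))>0
    m=(hull&(g<f*np.median(g[hull]))).astype(np.uint8)
    n,l,s,ce=cv2.connectedComponentsWithStats(m)
    C=[]
    for i in range(1,n):
        if 8<s[i,4]<400:
            w=(l==i)*np.maximum(f*np.median(g[hull])-g+10,0); v,u=np.indices(w.shape)
            C.append([(w*u).sum()/w.sum(),(w*v).sum()/w.sum()])
    if len(C)<2: print("blobs",C); return
    W=pix2z(p,C,z)[:,:2]*1000
    for i in range(len(C)):
        for j in range(i):
            d=W[i]-W[j]; L=np.hypot(*d)
            if abs(L-sep)<tol: print("pair px",np.round([C[i],C[j]],1).tolist(),"mid",((W[i]+W[j])/2).round(1),"L",L.round(1),"angle short",round((np.degrees(np.arctan2(d[1],d[0]))-90+90)%180-90,2))
def clear(p,x,y,adeg,zmin,rows=230,hx=45,hy=105):
    P,uv=cloud(p,np.arange(384)[:,None]*np.ones((1,512))<rows)
    a=np.radians(adeg); d=P[:,:2]*1000-[x,y]
    ty=d@[np.cos(a),np.sin(a)]; tx=d@[-np.sin(a),np.cos(a)]
    k=(abs(ty)<hy)&(abs(tx)<hx)&(P[:,2]*1000>zmin)
    print("in body zone",k.sum(), np.round([tx[k].min(),tx[k].max(),ty[k].min(),ty[k].max(),P[k,2].max()*1000]) if k.any() else "")
E
python3 - <<'E'
from h import *
p=eyes.get_image("wrist"); m=finder.masks_of(p,"heat_sink")[0]
darkholes(p,m["mask"],.022)
clear(p,635,138,12.5,45); clear(p,635,138,12.5,25,hx=15,hy=65)
clear(p,635,138,12.5,45,hx=110,hy=110)
p2=eyes.get_image("top"); m=finder.masks_of(p2,"heat_sink")[0]; darkholes(p2,m["mask"],.022,tol=10)
clear(p2,635,138,12.5,45,rows=384)
go(635,138,200,12.6)
E
```

```text
pair px [[276.7, 183.4], [275.5, 98.4]] mid [633.8 139.6] L 107.1 angle short 14.37
in body zone 23 [-10.  -9. -73.  31. 272.]
in body zone 12 [-10.  -9.  27.  31. 271.]
in body zone 1586 [-106.   -9.  -73.  110.  272.]
blobs []
in body zone 3337 [ -45.   45. -105.   77.  648.]
t 4.35 pos [620.2 109.  242.8] a 12.51 F [ 0.5 -0.3  0.7] w 87.1 units now [1.01 0.83 1.71]
   turn rad -0.001 units after turn [1.   0.83 1.71]
```

```bash
sed -i 's/&(P\[:,2\]\*1000>zmin)/\&(P[:,2]*1000>zmin)\&(P[:,2]<.2)/' h.py; python3 - <<'E'
from h import *
E=[];T=[];A=[];a2=[]
for i in range(5):
    p=eyes.get_image("wrist"); o=bot.get_obs(); E.append(p["eye"]); T.append(o["position"])
    R=np.array(p["orientation"]); A.append(np.degrees(np.arctan2(R[1,0],R[0,0]))); R=np.array(o["tool_rot"]); a2.append(np.degrees(np.arctan2(R[1,1],R[0,1])))
print(np.round(np.array(E)*1000,1).tolist(),np.round(np.array(T)*1000,1).tolist(),np.round(A,2),np.round(a2,2))
R=np.array(p["orientation"]); print((R.T@(np.mean(T,0)-np.mean(E,0))*1000).round(1))
m=finder.masks_of(p,"heat_sink")[0]
P,_=cloud(p,m["mask"]); P=P[abs(P[:,2]-.0215)<.004]; print(rect(P))
for h in (45,70,110): clear(p,634,139,12.5,45,hx=h,hy=110)
E
```

```text
[[601.9, 187.1, 437.0], [602.0, 186.7, 437.5], [602.0, 186.6, 437.8], [602.0, 186.6, 437.8], [601.9, 186.6, 437.7]] [[620.3, 108.7, 243.3], [620.4, 108.5, 243.5], [620.4, 108.5, 243.6], [620.4, 108.6, 243.5], [620.3, 108.8, 243.3]] [12.53 12.51 12.49 12.5  12.5 ] [12.49 12.48 12.48 12.49 12.5 ]
[  0.9  19.7 209.1]
[634.  139.2  49.9 128.7  14.2]
in body zone 0 
in body zone 577 [-70. -61.  28.  57. 143.]
in body zone 2094 [-110.  -61.   17.  110.  143.]
```

```bash
python3 -m inch '[[1,0,0,0,-0.031],[1,0.53,0.42,0.8,0],[1,0.53,0.41,0.9,0],[1,0,0,1,0],[1,0,0,1,0],[1,0,0,1,0],[1,0,0,1,0],[1,0,0,1,0],[1,0,0,0.7,0],[1,0,0,0.3,0],[1,0,0,0,0],[1,0,0,0,0]]' >/dev/null
python3 -c "
from h import *
go(634,139.3,4,14.3)"
```

```text
t 5.65 pos [634.3 140.4  50.2] a 14.36 F [-0.7 -0.8 -0.3] w 86.7 units now [-0.04 -0.02  1.85]
   turn rad 0.001 units after turn [-0.04 -0.02  1.85]
```

```bash
python3 -m inch '[[1,-0.04,-0.02,0.7,0],[1,0,0,0.7,0],[1,0,0,0.44,0],[1,0,0,0,0],[1,0,0,0,0],[-1,0,0,0,0],[-1,0,0,0,0],[-1,0,0,0,0],[-1,0,0,0,0],[-1,0,0,0,0],[-1,0,0,0,0],[-1,0,0,0,0]]'
python3 -c "
from h import *
go(634,139.3,4,14.3)"
```

```text
time: 6.65
position: [0.6335, 0.1396, 0.0038]
tool_rot: [[-0.248, 0.969, 0.0], [0.969, 0.248, 0.0], [-0.0, 0.0, -1.0]]
contact_force: [0.4, 0.1, -0.5]
width: 0.048
finger_force: 0.0
t 6.65 pos [633.5 139.6   3.8] a 14.38 F [ 0.4  0.1 -0.5] w 48.0 units now [-0.02  0.02 -0.01]
   turn rad 0.001 units after turn [-0.02  0.02 -0.01]
```

```bash
python3 -m inch '[[-1,0,0,0,0],[-1,0,0,0,0],[-1,0,0,0,0]]'|tail -2;  python3 -m inch '[[-1,0,0,-0.5,0],[-1,0,0,-0.7,0],[-1,0,0,-0.8,0],[-1,0,0,0,0],[-1,0,0,0,0]]'; python3 -c "
from h import *
look('wrist',['heat_sink'],'w2')"
```

```text
width: 0.0285
finger_force: 0.0
time: 7.32
position: [0.6349, 0.1396, 0.0556]
tool_rot: [[-0.248, 0.969, 0.004], [0.969, 0.248, 0.0], [-0.001, 0.004, -1.0]]
contact_force: [0.3, -0.3, 0.2]
width: 0.0017
finger_force: 0.0
heat_sink 0.88 [258. 178.] med [629. 161.  21.] z [20. 21. 22.] rect c,w,h,angle of short side [632.1 147.8  50.3 110.5  14.3]
heat_sink 0.68 [275.  13.] med [614. 274.   2.] z [0. 2. 9.] rect c,w,h,angle of short side [618.1 275.1  17.1  45.  -67.2]
heat_sink 0.54 [21. 46.] med [443. 209.   5.] z [ 2.  5. 25.] rect c,w,h,angle of short side [435.6 208.5  42.2  66.7   9.1]
```

View pics/w2.png

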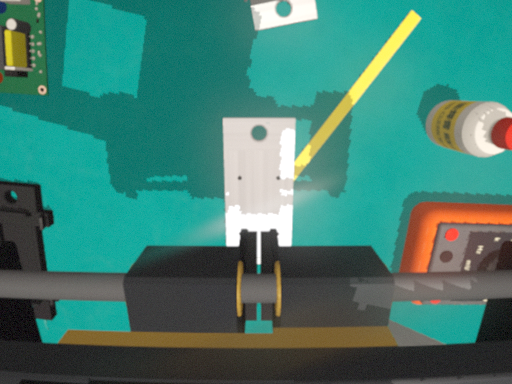

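The fingers have shut to 1.7 mm at (260,240) and the heat sink still lies flat with its hole at (259,132), so the grasp missed. I check where the fingertips really are.

```bash
python3 - <<'E'
from h import *
p=eyes.get_image("wrist"); go(634,139.3,4,14.3)
for v in range(222,262,4):
    print(v,[ (p["depth"][v,u].round(3)) for u in (240,246,252,258,264,270,276)], end=' ')
    k=np.zeros((384,512),bool); k[v,246:276]=1
    P,_=cloud(p,k); print((P[:,2]*1000).round(0)[::5], (P[:,:2].mean(0)*1000).round())
o=bot.get_obs(); print(np.round(o["qpos"],3))
c=p["color"][205:285,215:305,::-1]; cv2.imwrite("pics/w2c.png",cv2.resize(c,None,fx=6,fy=6,interpolation=cv2.INTER_CUBIC))
E
```

```text
t 7.4667 pos [632.6 139.5  52.9] a 14.38 F [-0.1  0.1 -0.9] w 0.7 units now [-0.02  0.06  1.96]
   turn rad 0.001 units after turn [-0.02  0.06  1.96]
222 [np.float32(0.244), np.float32(0.243), np.float32(0.243), np.float32(0.243), np.float32(0.244), np.float32(0.243), np.float32(0.244)] [22. 22. 21. 21. 22. 20.] [637. 128.]
226 [np.float32(0.245), np.float32(0.245), np.float32(0.245), np.float32(0.246), np.float32(0.244), np.float32(0.0), np.float32(0.245)] [21. 21. 20. 21. 22. 20.] [637. 125.]
230 [np.float32(0.246), np.float32(0.173), np.float32(0.245), np.float32(0.247), np.float32(0.246), np.float32(0.173), np.float32(0.245)] [88. 21. 21. 20. 21. 89.] [635. 132.]
234 [np.float32(0.246), np.float32(0.168), np.float32(0.172), np.float32(0.246), np.float32(0.171), np.float32(0.168), np.float32(0.168)] [93. 91. 89. 90. 91. 93.] [631. 147.]
238 [np.float32(0.248), np.float32(0.163), np.float32(0.166), np.float32(0.249), np.float32(0.167), np.float32(0.163), np.float32(0.164)] [98. 96. 95. 96. 96. 98.] [631. 147.]
242 [np.float32(0.158), np.float32(0.158), np.float32(0.161), np.float3
[... 177 characters left out ...]
loat32(0.25), np.float32(0.159), np.float32(0.156), np.float32(0.096)] [107. 104. 103. 104. 104. 107.] [631. 146.]
250 [np.float32(0.093), np.float32(0.151), np.float32(0.154), np.float32(0.25), np.float32(0.155), np.float32(0.153), np.float32(0.096)] [111. 107. 109. 108. 108. 111.] [631. 146.]
254 [np.float32(0.09), np.float32(0.15), np.float32(0.151), np.float32(0.252), np.float32(0.151), np.float32(0.151), np.float32(0.095)] [113. 113. 111. 113. 112. 113.] [632. 145.]
258 [np.float32(0.09), np.float32(0.147), np.float32(0.147), np.float32(0.253), np.float32(0.147), np.float32(0.147), np.float32(0.094)] [116. 116. 114. 114. 116. 116.] [632. 145.]
[ 0.045  0.725  1.477 -0.     0.942 -0.206]
```

View pics/w2c.png

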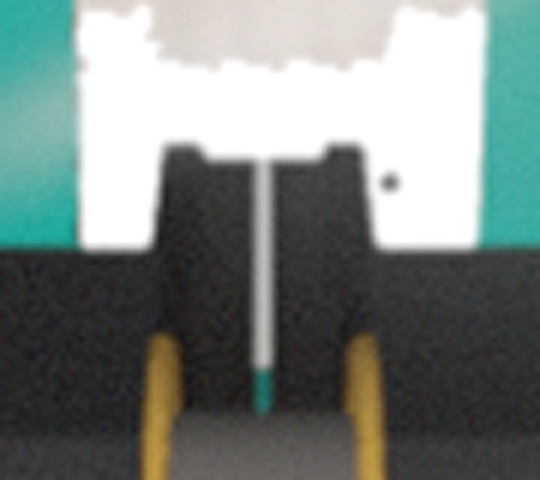

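The depth puts the shut fingertips at z≈88 mm while the reported TCP is at 53, so the real tips sit about 35 mm behind the stated TCP. That is why the fingers closed above the 22 mm plate. I open up, check the tip height again from another height, and see that the part hasn't moved.

```bash
python3 -m inch '[[1,0,0,-0.6,0],[1,0,0,-0.6,0],[1,0,0,0,0],[1,0,0,0,0],[1,0,0,0,0],[1,0,0,0,0],[1,0,0,0,0],[1,0,0,0,0],[1,0,0,0,0],[1,0,0,0,0],[1,0,0,0,0],[1,0,0,0,0]]' |grep -E 'pos|wid'
python3 - <<'E'
from h import *
p=eyes.get_image("wrist"); go(634,139.3,4,14.3)
cv2.imwrite("pics/w3.png",p["color"][:,:,::-1])
P,uv=cloud(p,np.ones((384,512),bool)); z=P[:,2]*1000
o=bot.get_obs(); R=np.array(o["tool_rot"]); T=(P-o["position"])@R*1000
k=(abs(T[:,0])<30)&(abs(T[:,1])<70)&(z>50)&(T[:,2]>-90)
for s in (-1,1):
    kk=k&(np.sign(T[:,1])==s); q=T[kk]; i=np.argsort(-q[:,2])[:12]; print("lowest finger pts tool xyz",q[i].round(1)[::3].tolist(), uv[kk][i][::4].tolist())
E
```

```text
position: [0.6335, 0.1395, 0.0836]
width: 0.0724
t 8.5167 pos [633.5 139.6  83.7] a 14.38 F [-0.1  0.5  0.1] w 76.7 units now [-0.02  0.02  3.19]
   turn rad 0.001 units after turn [-0.02  0.02  3.19]
lowest finger pts tool xyz [[-5.8, -37.5, -31.2], [10.1, -45.8, -31.5], [8.5, -41.9, -31.9], [10.4, -45.1, -32.1]] [[193, 254], [181, 228], [192, 241]]
lowest finger pts tool xyz [[-5.7, 35.7, -31.2], [2.5, 35.7, -31.7], [-10.3, 35.3, -32.0], [-6.3, 35.5, -32.4]] [[324, 254], [336, 228], [325, 243]]
```

View pics/w3.png

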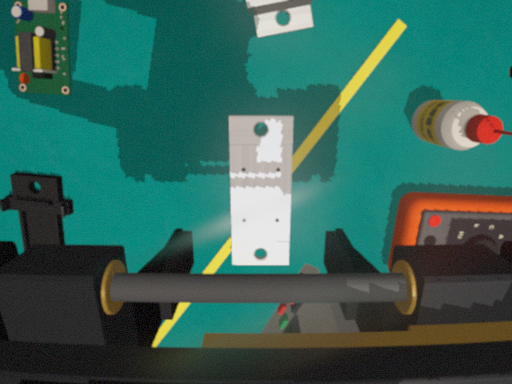

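The open tips measure 31.5 mm behind the stated TCP, and the heat sink is unmoved with holes at (261,128) and (260,254). So I command about 31.5 mm lower for a true tip height of 4 mm.

```bash
python3 -m inch '[[1,0,0,1,0],[1,0,0,1,0],[1,0,0,0.8,0],[1,0,0,0.4,0],[1,0,0,0.3,0],[1,0,0,0.3,0],[1,0,0,0.3,0],[1,0,0,0.2,0],[1,0,0,0.1,0],[1,0,0,0,0],[1,0,0,0,0]]'
python3 - <<'E'
from h import *
go(634,139.3,-27.5,14.3)
E
```

```text
time: 9.43
position: [0.6338, 0.1396, -0.026]
tool_rot: [[-0.248, 0.969, 0.001], [0.969, 0.248, 0.0], [-0.0, 0.001, -1.0]]
contact_force: [0.5, -0.4, 0.7]
width: 0.0871
finger_force: 0.0
t 9.4333 pos [633.8 139.6 -26. ] a 14.38 F [ 0.5 -0.4  0.7] w 87.1 units now [-0.01  0.01  0.06]
   turn rad 0.001 units after turn [-0.01  0.01  0.06]
```

No contact at z = -26, as the tip offset predicts. Now I close and lift.

```bash
python3 -m inch '[[-1,0,0,0.06,0],[-1,0,0,0,0],[-1,0,0,0,0],[-1,0,0,0,0],[-1,0,0,0,0],[-1,0,0,0,0],[-1,0,0,0,0],[-1,0,0,0,0],[-1,0,0,0,0]]' | tail -3
python3 -m inch '[[-1,0,0,-0.3,0],[-1,0,0,-0.6,0],[-1,0,0,-0.6,0],[-1,0,0,0,0],[-1,0,0,0,0]]'
python3 - <<'E'
from h import *
go(634,139.3,-27.5,14.3)
E
```

```text
contact_force: [1.0, 0.9, -0.9]
width: 0.05
finger_force: 30.0
time: 10.6
position: [0.6338, 0.1395, 0.0103]
tool_rot: [[-0.248, 0.969, 0.001], [0.969, 0.248, -0.0], [-0.0, 0.001, -1.0]]
contact_force: [0.9, 0.6, -3.1]
width: 0.0495
finger_force: 30.0
t 10.6 pos [633.8 139.5  10.3] a 14.38 F [ 0.9  0.6 -3.1] w 49.5 units now [-0.01  0.    1.51]
   turn rad 0.001 units after turn [-0.01  0.    1.51]
```

```bash
python3 -m inch '[[-1,0,0,-0.7,0],[-1,0.5,0,-0.8,0],[-1,0.9,-0.1,-0.8,0],[-1,1,-0.1,-0.8,0],[-1,1,-0.1,-0.8,0],[-1,1,-0.1,-0.8,0],[-1,1,-0.1,-0.6,0],[-1,1,-0.1,-0.3,0],[-1,1,-0.1,0,0],[-1,1,0,0,0],[-1,0.8,0,0,0],[-1,0.5,0,0,0.02]]' | grep pos
python3 -m inch '[[-1,0.3,0,0,0.023],[-1,0,0,0,0],[-1,0,0,0,0],[-1,0,0,0,0]]' | grep pos
python3 - <<'E'
from h import *
go(439.6,394.6,60,11.9)
p=look("wrist",["fixture"],"w4"); go(439.6,394.6,60,11.9)
m=finder.masks_of(p,"fixture")[0]["mask"]; P,uv=cloud(p,m)
k=abs(P[:,2]-.014)<.004; print(k.sum(),rect(P[k]))
k=(P[:,2]>.035); print("tall",np.c_[P[k]*1000,uv[k]].round().astype(int)[::3].tolist())
E
```

```text
position: [0.554, 0.372, 0.1481]
position: [0.5541, 0.3765, 0.1487]
t 11.9333 pos [554.1 376.5 148.7] a 11.93 F [ 0.8  0.4 -2.7] w 49.6 units now [ 1.66 -4.32  3.55]
   turn rad 0.001 units after turn [ 1.66 -4.32  3.55]
fixture 0.61 [157. 127.] med [441. 400.  13.] z [10. 13. 39.] rect c,w,h,angle of short side [437.8 392.9  81.  146.8  11.7]
t 12.0333 pos [554.6 376.4 149.1] a 11.88 F [-0.1  0.1 -3.4] w 49.5 units now [ 1.66 -4.35  3.57]
   turn rad -0.0 units after turn [ 1.66 -4.35  3.57]
9959 [439.8 394.3  76.3 144.8  11.8]
tall [[427, 449, 55, 131, 74], [430, 449, 55, 134, 74], [429, 450, 48, 137, 74], [428, 448, 59, 131, 75], [430, 448, 55, 134, 75], [431, 449, 51, 137, 75], [430, 449, 42, 140, 75], [428, 447, 62, 129, 76], [430, 447, 60, 132, 76], [431, 448, 56, 135, 76], [431, 448, 50, 138, 76], [431, 449, 41, 141, 76], [431, 449, 35, 144, 76], [429, 447, 60, 131, 77], [431, 447, 57, 134, 77], [431, 447, 52, 137, 77], [432, 448, 46, 140, 77], [431, 448, 37, 143, 77], [429, 446, 62, 130, 78], [430, 446, 58, 133, 78], [431, 446, 55, 136, 78], [432, 447, 48, 139, 78], [432, 447
[... 805 characters left out ...]
454, 344, 48, 150, 193], [455, 342, 41, 153, 193], [448, 343, 52, 143, 194], [452, 344, 53, 146, 194], [453, 344, 50, 149, 194], [455, 343, 45, 152, 194], [449, 343, 54, 143, 195], [452, 344, 55, 146, 195], [454, 343, 52, 149, 195], [455, 342, 46, 152, 195], [450, 343, 58, 143, 196], [452, 343, 56, 146, 196], [454, 343, 53, 149, 196], [455, 340, 45, 152, 196], [451, 343, 58, 144, 197], [454, 343, 56, 147, 197], [455, 342, 53, 150, 197], [452, 343, 61, 143, 198], [453, 342, 58, 146, 198], [455, 341, 54, 149, 198], [450, 341, 60, 142, 199], [453, 342, 60, 145, 199], [454, 340, 55, 148, 199], [451, 341, 63, 142, 200], [453, 340, 58, 145, 200], [454, 339, 54, 148, 200], [453, 340, 61, 144, 201]]
```

View pics/w4.png

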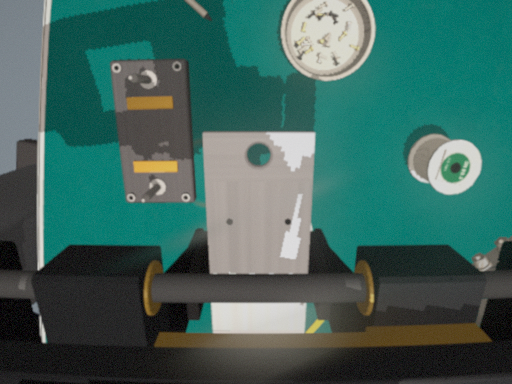

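The fixture shows at (155,130) with dowel tips near (130,76) and (143,200), and the held heat sink's front hole is at (259,154). I work out its offset in the grip and the dowel tips.

```bash
cat >> h.py <<'E'
def held(q,name="wrist",p=None):
    "top-surface edges of held part in tool axes (mm, TCP reported)"
    p=p or eyes.get_image(name); o=bot.get_obs(); R=np.array(o["tool_rot"])
    for r in finder.masks_of(p,q):
        P,uv=cloud(p,r["mask"]); T=(P-o["position"])@R*1000
        if abs(np.median(T[:,0]))<90 and abs(np.median(T[:,1]))<40 and r["p"]>.2:
            print("held",q,round(r["p"],2),"x",np.percentile(T[:,0],[.5,50,99.5]).round(1),"y",np.percentile(T[:,1],[.5,50,99.5]).round(1),"z",np.percentile(T[:,2],[5,50,95]).round(1)); return p,r["mask"],T,uv
E
python3 - <<'E'
from h import *
p=eyes.get_image("wrist"); o=bot.get_obs(); R=np.array(o["tool_rot"])
D=pix2z(p,[[130.5,76.5],[143.5,199.5]],.061)[:,:2]*1000; d=D[0]-D[1]
print("dowels",D.round(1).tolist(),D.mean(0).round(1),np.hypot(*d).round(1),np.degrees(np.arctan2(d[1],d[0]))-90)
r=held("heat_sink",p=p)
g=cv2.cvtColor(p["color"],cv2.COLOR_RGB2GRAY)
z=p["depth"]
# hole blob near (259,154)
sub=g[138:172,240:280]; m=(sub<.75*np.median(g[175:200,230:285])).astype(np.uint8)
n,l,s,c=cv2.connectedComponentsWithStats(m); print(s[1:,4],(c[1:]+[240,138]).round(1))
i=1+np.argmax(s[1:,4]); hc=c[i]+[240,138]
zt=np.median(cloud(p,np.pad(np.ones((15,40),bool),((175,194),(240,232))))[0][:,2]); print("plate z",zt)
H=pix2z(p,[hc],zt)[0]; print("hole in tool",((H-o["position"])@R*1000).round(1))
E
```

```text
dowels [[429.6, 447.0], [452.6, 341.4]] [441.1 394.2] 108.1 12.262760228187716
held heat_sink 0.81 x [-43.7  24.5  63.6] y [-25.7  -0.7  23.7] z [-49.7 -48.7 -47.7]
[459] [[258.2 154.4]]
plate z 0.19822134387786344
hole in tool [ 53.5  -1.1 -48.7]
```

```bash
python3 -m inch '[[-1,0.3,-0.6,0,0],[-1,0.36,-0.9,0,0],[-1,0.4,-0.9,0.3,0],[-1,0.4,-0.9,0.8,-0.002],[-1,0.2,-0.6,0.9,0],[-1,0,-0.37,0.8,0],[-1,0,0,0.7,0],[-1,0,0,0.4,0],[-1,0,0,0.2,0],[-1,0,0,0,0],[-1,0,0,0,0],[-1,0,0,0,0]]' | grep pos
python3 - <<'E'
from h import *
go(441.5,394.9,-8,12.0)
p=eyes.get_image("wrist"); cv2.imwrite("pics/w5.png",p["color"][:,:,::-1]); go(441.5,394.9,-8,12.0)
E
```

```text
position: [0.443, 0.3964, 0.0482]
t 13.1833 pos [443.  396.4  48.2] a 12.0 F [ 0.5 -0.4 -2.6] w 49.9 units now [-0.05 -0.08  2.25]
   turn rad 0.0 units after turn [-0.05 -0.08  2.25]
t 13.2333 pos [442.9 396.4  48.3] a 12.0 F [-0.2  0.5 -2.4] w 49.7 units now [-0.05 -0.07  2.25]
   turn rad 0.0 units after turn [-0.05 -0.07  2.25]
```

View pics/w5.png

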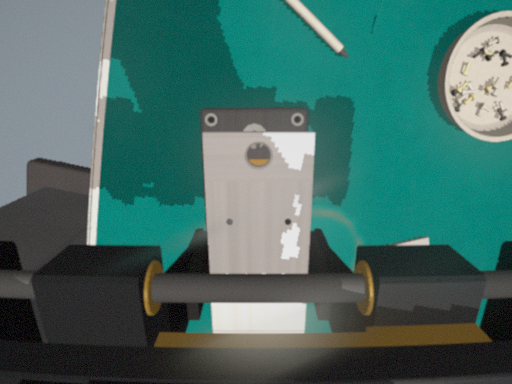

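The dowel tip shows in the hole at (258,148) with the brass strip behind it, so the lateral fit looks right. I descend while watching the force.

```bash
python3 -m inch '[[-1,-0.05,-0.07,0.2,0],[-1,0,0,0.3,0],[-1,0,0,0.3,0],[-1,0,0,0.3,0],[-1,0,0,0.1,0],[-1,0,0,0,0]]' | grep -E 'pos|contact|wid'
python3 -m inch '[[-1,0,0,0.2,0],[-1,0,0,0.2,0],[-1,0,0,0.2,0],[-1,0,0,0.1,0],[-1,0,0,0.1,0],[-1,0,0,0,0],[-1,0,0,0,0]]' | grep -E 'pos|contact|wid'
python3 - <<'E'
from h import *
go(441.5,394.9,-8,12.0)
E
```

```text
position: [0.4392, 0.3938, 0.0157]
contact_force: [0.5, -0.1, -2.3]
width: 0.0501
position: [0.44, 0.3943, -0.003]
contact_force: [0.4, -0.0, -2.6]
width: 0.0496
t 14.3167 pos [440.  394.3  -3. ] a 12.03 F [ 0.4 -0.  -2.6] w 49.6 units now [0.01 0.06 0.2 ]
   turn rad 0.001 units after turn [0.01 0.06 0.2 ]
```

```bash
python3 -m inch '[[-1,0,0,0.1,0],[-1,0,0,0.1,0],[-1,0,0,0.07,0],[-1,0,0,0,0],[-1,0,0,0,0]]' | grep -E 'pos|contact|wid'
python3 -m inch '[[0.6,0,0,0,0],[0.6,0,0,0,0],[0.6,0,0,0,0],[0.6,0,0,0,0],[0.6,0,0,0,0],[0.6,0,0,-0.5,0],[0.6,0,0,-1,0],[0.6,0,0,-1,0],[0.6,-1,0,-1,0],[0.6,-1,0,-0.5,0],[0.6,-1,0,0,0],[0.6,-1,0,0,0]]' | grep -E 'pos|contact|wid'
python3 -m inch '[[0.6,0,0,0,0],[0.6,0,0,0,0],[0.6,0,0,0,0]]' | grep -E 'pos|contact|wid'
python3 - <<'E'
from h import *
p=look("wrist",["heat_sink"],"w6"); go(441.5,394.9,-8,12.0)
m=finder.masks_of(p,"heat_sink")[0]["mask"]; P,_=cloud(p,m); k=abs(P[:,2]-.039)<.005; print(rect(P[k]),np.median(P[k][:,2]))
A=np.c_[P[k][:,:2],np.ones(k.sum())]; print("tilt",np.linalg.lstsq(A,P[k][:,2],rcond=None)[0][:2])
E
```

```text
position: [0.4399, 0.3943, -0.0098]
contact_force: [-0.3, -0.3, -2.5]
width: 0.0495
position: [0.4621, 0.2962, 0.0929]
contact_force: [0.2, 0.2, 0.8]
width: 0.0701
position: [0.4612, 0.2969, 0.0911]
contact_force: [0.8, 0.4, -0.3]
width: 0.0694
heat_sink 0.57 [258.  76.] med [440. 388.  38.] z [37. 38. 40.] rect c,w,h,angle of short side [441.3 383.5  50.4 109.   12.4]
t 16.0833 pos [460.9 297.4  90.6] a 12.08 F [-0.  -0.3 -0.3] w 69.4 units now [3.97 0.06 3.95]
   turn rad 0.001 units after turn [3.97 0.05 3.95]
[441.3 383.5  50.4 109.   12.4] 0.038222066260421336
tilt [-0.00084283  0.00064886]
```

View pics/w6.png

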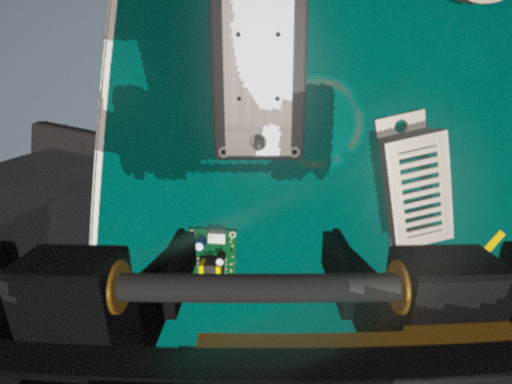

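The heat sink lies flat: plate top at 38 mm, no tilt, and the dowel in its hole at (258,142). Next is the carrier.

```bash
python3 -m inch '[[0.6,-0.5,-0.1,-0.6,0],[0.6,-1,-0.3,-0.8,0],[0.6,-1,-0.3,-0.8,0],[0.6,-1,-0.3,-0.8,0],[0.6,-1,-0.3,-0.6,0],[0.6,-1,-0.3,0,0],[0.6,-1,-0.3,0,0],[0.6,-1,-0.3,0,0],[0.6,-1,-0.3,0,0],[0.6,-1,-0.2,0,0],[0.6,-1,-0.2,0,0],[0.6,-0.7,-0.1,0,0]]' | grep -E 'pos'
python3 -m inch '[[0.6,-0.4,0,0,0.071],[0.6,0,0,0,0],[0.6,0,0,0,0],[0.6,0,0,0,0],[0.6,0,0,0,0]]' | grep -E 'pos|contact|wid'
python3 - <<'E'
from h import *
p=look("wrist",["carrier"],"w7",.1); go(450,38,-28,8)
m=finder.masks_of(p,"carrier")[0]["mask"]; P,uv=cloud(p,m)
print(rect(P[(P[:,2]<.02)&(P[:,2]>.003)]), np.histogram(P[:,2]*1000,bins=range(-6,24,3)))
darkholes(p,m,.009,f=.6)
go(450,38,-28,8)
clear(p,450,38,8,40,rows=225)
E
```

```text
position: [0.4459, 0.0059, 0.1804]
position: [0.4477, -0.0016, 0.1803]
contact_force: [0.3, -0.4, -0.3]
width: 0.0699
carrier 0.68 [261. 124.] med [445.  43.   8.] z [-1.  8. 16.] rect c,w,h,angle of short side [445.9  39.   66.1 129.5   8.6]
t 17.65 pos [447.8  -1.8 180.4] a 8.09 F [-0.2 -0.1 -0.3] w 69.7 units now [1.56 0.31 8.34]
   turn rad 0.002 units after turn [1.56 0.31 8.34]
[446.   38.2  61.9 127.9   8.5] (array([   1,  192,  626,  840, 2222,  458,  193,  196,    0]), array([-6, -3,  0,  3,  6,  9, 12, 15, 18, 21]))
t 17.7 pos [447.9  -1.9 180.4] a 8.07 F [-0.5 -0.4  0.1] w 69.9 units now [1.57 0.31 8.34]
   turn rad 0.001 units after turn [1.57 0.31 8.34]
in body zone 0
```

View pics/w7.png

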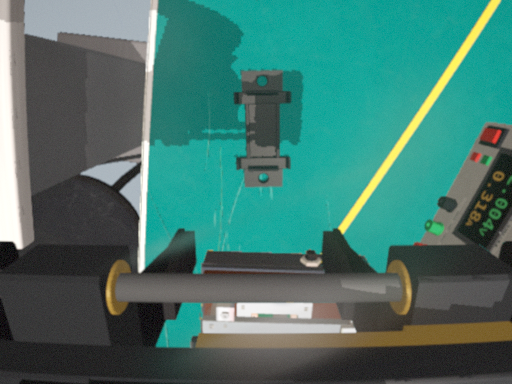

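The carrier shows at (262,128) with holes at (262,80) and (264,178), and the jig's edge is at row 255. I refine on the holes.

```bash
cat >> h.py <<'E'
def blob(p,u,v,r,test,z):
    "centroid of pixels passing test(hsv) within r of (u,v) -> world at height z"
    hsv=cv2.cvtColor(p["color"],cv2.COLOR_RGB2HSV); V,U=np.indices(hsv.shape[:2])
    m=test(hsv)&((U-u)**2+(V-v)**2<r*r); c=np.array([U[m].mean(),V[m].mean()])
    return c,m.sum(),pix2z(p,[c],z)[0][:2]*1000
E
python3 - <<'E'
from h import *
p=eyes.get_image("wrist")
t=lambda h:(h[...,1]>140)&(h[...,0]>70)&(h[...,0]<100)
B=[blob(p,u,v,6.5,t,.007) for u,v in ((262,80.5),(263.5,178))]
for b in B: print(b)
d=B[0][2]-B[1][2]; print((B[0][2]+B[1][2])/2,np.hypot(*d),np.degrees(np.arctan2(d[1],d[0]))-90)
m=finder.masks_of(p,"carrier")[0]["mask"]; P,uv=cloud(p,m)
# waist columns at centre
k=(uv[:,1]>115)&(uv[:,1]<140); print("waist u",uv[k][:,0].min(),uv[k][:,0].max()); W=P[k&(P[:,2]>.005)]; print(rect(W))
E
```

```text
(array([261.5       ,  80.33333333]), np.int64(84), array([436.87541813,  91.35349715]))
(array([263.05454545, 176.72727273]), np.int64(55), array([453.99836749, -14.3999607 ]))
[445.43689281  38.47676822] 107.13071101679822 9.19716321816854
waist u 245 280
[444.8  41.4  25.8  38.  -81.8]
```

```bash
python3 -m inch '[[0.6,0.3,0.09,0.4,-0.016],[0.6,0.8,0.1,0.9,0],[0.6,0.51,0,1,0],[0.6,0,0,1,0],[0.6,0,0,1,0],[0.6,0,0,1,0],[0.6,0,0,0.8,0],[0.6,0,0,0.6,0],[0.6,0,0,0.4,0],[0.6,0,0,0,0],[0.6,0,0,0,0],[0.6,0,0,0,0]]' | grep -E 'pos|contact|wid'
python3 - <<'E'
from h import *
go(446.4,38.7,-29,9)
E
```

```text
position: [0.4471, 0.0378, 0.0034]
contact_force: [0.1, -1.0, -0.1]
width: 0.0697
t 18.8 pos [447.1  37.8   3.4] a 8.9 F [ 0.1 -1.  -0.1] w 69.7 units now [ 0.04 -0.02  1.29]
   turn rad -0.002 units after turn [ 0.04 -0.02  1.29]
```

```bash
python3 -m inch '[[0.6,0.04,-0.02,0.5,-0.002],[0.6,0,0,0.5,0],[0.6,0,0,0.28,0],[0.6,0,0,0,0],[0.6,0,0,0,0]]' | grep -E 'pos|contact|wid'
python3 -m inch '[[-1,0,0,0,0],[-1,0,0,0,0],[-1,0,0,0,0],[-1,0,0,0,0],[-1,0,0,0,0],[-1,0,0,0,0],[-1,0,0,0,0],[-1,0,0,0,0]]' | grep -E 'pos|contact|wid|finger'
python3 -m inch '[[-1,0,0,-0.3,0],[-1,0,0,-0.7,0],[-1,0,0,-1,0],[-1,0,0,-1,0],[-1,0,0,-1,0],[-1,0,0,-1,0],[-1,0,0,-0.5,0],[-1,0,0,0,0],[-1,0,0,0,0]]' | grep -E 'pos|contact|wid|finger'
python3 - <<'E'
from h import *
p=eyes.get_image("wrist");cv2.imwrite("pics/w8.png",p["color"][:,:,::-1])
held("carrier",p=p); go(553,364,150,12)
E
```

```text
position: [0.4462, 0.0387, -0.0288]
contact_force: [0.1, -0.3, -0.2]
width: 0.0695
position: [0.4461, 0.0386, -0.029]
contact_force: [-0.0, -0.3, 1.9]
width: 0.0374
finger_force: 30.0
position: [0.4461, 0.0387, 0.109]
contact_force: [-0.1, 0.0, -0.8]
width: 0.0374
finger_force: 30.0
held carrier 0.71 x [-58.6  25.6  64.2] y [-29.8  -0.4  29.2] z [-44.9 -37.6 -32.3]
t 20.7333 pos [445.   38.8 107.7] a 8.99 F [ 0.2  0.2 -0.9] w 37.3 units now [12.17  6.3  -1.7 ]
   turn rad -0.053 units after turn [11.83  6.93 -1.7 ]
```

View pics/w8.png

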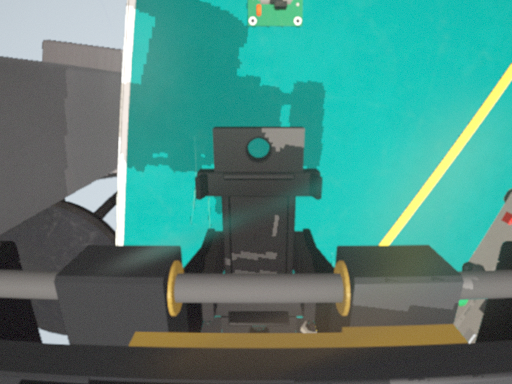

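```bash
python3 - <<'E'
from h import *
p=eyes.get_image("wrist"); o=bot.get_obs(); R=np.array(o["tool_rot"])
t=lambda h:(h[...,1]>140)&(h[...,0]>70)&(h[...,0]<100)
zt=o["position"][2]+.038
c,n,w=blob(p,259,148,16,t,zt); print(c,n,((np.r_[w/1000,zt]-o["position"])@R*1000).round(1))
go(439.9,394.3,45,12.05)
E
```

```text
[258.20895522 147.51940299] 335 [ 54.8  -0.8 -38. ]
t 20.7833 pos [444.8  38.8 107.4] a 8.99 F [ 0.   0.6 -0.9] w 37.2 units now [14.07  2.03  2.5 ]
   turn rad -0.053 units after turn [13.95  2.78  2.5 ]
```

```bash
python3 -m inch '[[-1,0,0,0,-0.053],[-1,0.5,0.1,0,0],[-1,1,0.2,0,0],[-1,1,0.2,0,0],[-1,1,0.2,0,0],[-1,1,0.2,0,0],[-1,1,0.2,0,0],[-1,1,0.2,0,0],[-1,1,0.2,0,0],[-1,1,0.2,0,0],[-1,1,0.2,0,0],[-1,1,0.2,0,0]]' | grep -E 'pos'
python3 -m inch '[[-1,1,0.2,0,0],[-1,1,0.2,0,0],[-1,0.7,0.2,0,0],[-1,0.5,0.1,0,0],[-1,0.23,0.08,0,0],[-1,0,0,0.5,0],[-1,0,0,0.8,0],[-1,0,0,0.7,0],[-1,0,0,0.3,0],[-1,0,0,0,0],[-1,0,0,0,0],[-1,0,0,0,0]]' | grep -E 'pos|contact|wid|finger'
python3 - <<'E'
from h import *
p=eyes.get_image("wrist");cv2.imwrite("pics/w9.png",p["color"][:,:,::-1])
go(439.8,393.8,10,12.05)
E
```

```text
position: [0.4413, 0.3072, 0.1066]
position: [0.4445, 0.3942, 0.0516]
contact_force: [0.0, 0.0, 0.0]
width: 0.0373
finger_force: 30.0
t 22.8333 pos [444.7 394.5  51.9] a 12.01 F [-0.8  0.7 -0.4] w 37.4 units now [ 0.01 -0.2   1.67]
   turn rad -0.001 units after turn [ 0.01 -0.2   1.67]
```

View pics/w9.png

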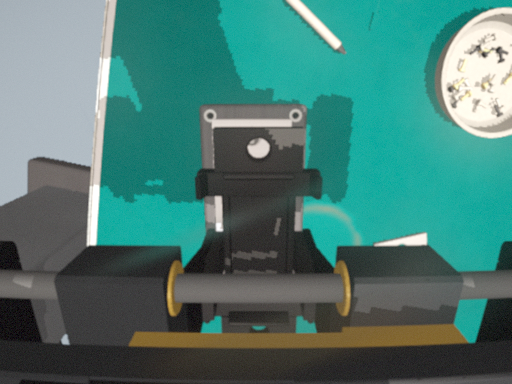

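The carrier is above the stack, slightly right of it (hole at 259,148; the plate's corner screws are centred near 254). I shift -0.2 along y and descend.

```bash
python3 -m inch '[[-1,0.01,-0.2,0,0],[-1,0,0,0.2,0],[-1,0,0,0.3,0],[-1,0,0,0.3,0],[-1,0,0,0.1,0],[-1,0,0,0,0],[-1,0,0,0,0],[-1,0,0,0,0]]' | grep -E 'pos|contact|wid'
python3 -m inch '[[-1,0,0,0.2,0],[-1,0,0,0.2,0],[-1,0,0,0.1,0],[-1,0,0,0.1,0],[-1,0,0,0.05,0],[-1,0,0,0,0],[-1,0,0,0,0]]' | grep -E 'pos|contact|wid'
python3 - <<'E'
from h import *
go(439.8,393.8,10,12.05)
E
```

```text
position: [0.4389, 0.3935, 0.0283]
contact_force: [-0.2, 0.7, -0.6]
width: 0.0368
position: [0.4392, 0.3935, 0.0121]
contact_force: [1.1, -0.3, -1.1]
width: 0.0376
t 24.0833 pos [439.2 393.5  12.1] a 12.04 F [ 1.1 -0.3 -1.1] w 37.6 units now [0.   0.03 0.08]
   turn rad -0.0 units after turn [0.   0.03 0.08]
```

```bash
python3 -m inch '[[-1,0,0,0.1,0],[-1,0,0,0,0],[-1,0,0,0,0],[0.6,0,0,0,0],[0.6,0,0,0,0],[0.6,0,0,0,0],[0.6,0,0,0,0],[0.6,0,0,0,0],[0.6,0,0,-0.5,0],[0.6,0,0,-1,0],[0.6,0,0,-1,0],[0.6,0,0,-1,0]]' | grep -E 'pos|contact|wid'
python3 -m inch '[[0.6,-1,0,-0.5,0],[0.6,-1,0,0,0],[0.6,-1,0,0,0],[0.6,0,0,0,0],[0.6,0,0,0,0],[0.6,0,0,0,0]]' | grep -E 'pos|contact|wid'
python3 - <<'E'
from h import *
p=eyes.get_image("wrist");cv2.imwrite("pics/w10.png",p["color"][:,:,::-1])
for q in ("carrier","board"):
  for r in finder.masks_of(p,q)[:2]:
    P,uv=cloud(p,r["mask"]); print(q,r["p"],r["point"],np.percentile(P[:,2],[5,50,95])*1000,rect(P))
    if q=="carrier":
        k=abs(P[:,2]-.048)<.004; A=np.c_[P[k][:,:2],np.ones(k.sum())]; print(k.sum(),"tilt",np.linalg.lstsq(A,P[k][:,2],rcond=None)[0][:2],np.median(P[k][:,2]))
go(440,150,130,9)
E
```

```text
position: [0.4386, 0.3933, 0.0986]
contact_force: [0.1, 0.8, 0.9]
width: 0.0695
position: [0.4547, 0.3205, 0.1102]
contact_force: [-0.1, 0.9, 0.2]
width: 0.0693
carrier 0.75 [256.4, 90.4] [41.40026348 46.7575043  53.74382783] [441.  392.3  65.1 154.5  12.6]
5939 tilt [-0.00030408 -0.00014774] 0.04718183235366358
board 0.65 [217.0, 257.4] [ 2.72072409  4.28635103 18.21096444] [429.  230.2  36.3  47.8 -78. ]
t 25.7333 pos [454.3 321.  109.7] a 12.1 F [-0.8 -0.7  0.4] w 69.5 units now [-6.57 -1.99 -0.81]
   turn rad 0.054 units after turn [-6.67 -1.63 -0.81]
```

View pics/w10.png

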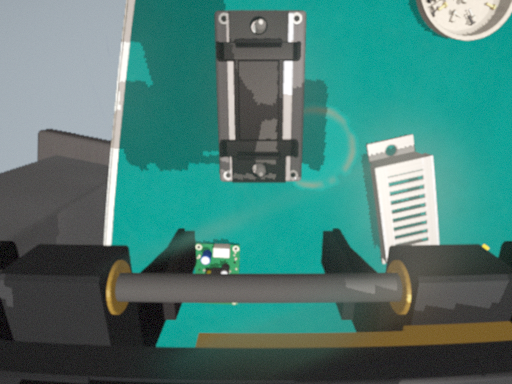

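The carrier is seated: rails at 47 mm, no tilt, dowels in the holes at (259,27) and (259,170). I move on to measure the board.

```bash
python3 -m inch '[[0.6,0,0,-0.2,0.054],[0.6,-0.7,-0.2,-0.3,0],[0.6,-1,-0.3,-0.3,0],[0.6,-1,-0.3,0,0],[0.6,-1,-0.3,0,0],[0.6,-1,-0.3,0,0],[0.6,-1,-0.2,0,0],[0.6,-0.7,0,0,0],[0.6,-0.3,0,0,0],[0.6,0,0,0,0],[0.6,0,0,0,0],[0.6,0,0,0,0]]' | grep -E 'pos|contact|wid'
python3 - <<'E'
from h import *
p=eyes.get_image("wrist");cv2.imwrite("pics/w11.png",p["color"][:,:,::-1])
r=finder.masks_of(p,"board")[0]; P,uv=cloud(p,r["mask"]); print(r["p"],r["point"],rect(P),np.percentile(P[:,2],[2,20,50,80,98]).round(4))
k=(P[:,2]>0)&(P[:,2]<.009); print("pcb",rect(P[k]))
# green contour at z=4mm
c=max(cv2.findContours(r["mask"].astype(np.uint8),0,2)[0],key=cv2.contourArea).reshape(-1,2)
print("uv box",c.min(0),c.max(0))
hsv=cv2.cvtColor(p["color"],cv2.COLOR_RGB2HSV); 
g=(hsv[...,0]>40)&(hsv[...,0]<76)&(hsv[...,1]>80)&cv2.dilate(r["mask"].astype(np.uint8),np.ones((5,5))).astype(bool)
v,u=np.nonzero(g); print("green",len(u),u.min(),u.max(),v.min(),v.max(),rect(pix2z(p,np.c_[u,v],.004)))
go(432.5,212.5,-29,9)
clear(p,432,212,9,40,rows=225)
E
```

```text
position: [0.4411, 0.1495, 0.1296]
contact_force: [-0.0, 0.6, -0.4]
width: 0.0694
0.74 [259.6, 109.0] [432.1 211.1  47.   73.8   8.5] [0.0021 0.0033 0.0042 0.0193 0.0252]
pcb [432.2 211.7  46.9  72.1   9.1]
uv box [236  72] [285 150]
green 1668 236 283 75 149 [431.8 210.8  44.9  69.9   8.8]
t 26.8333 pos [441.  149.5 129.6] a 9.03 F [ 0.7 -0.2  0.6] w 69.6 units now [2.54 0.06 6.35]
   turn rad 0.001 units after turn [2.54 0.06 6.35]
in body zone 0
```

```bash
python3 -m inch '[[0.6,0.5,0.07,0.3,0.003],[0.6,1,0,0.8,0],[0.6,0.7,0,1,0],[0.6,0.3,0,1,0],[0.6,0,0,1,0],[0.6,0,0,0.8,0],[0.6,0,0,0.4,0],[0.6,0,0,0,0],[0.6,0,0,0,0],[0.6,0,0,0,0]]' | grep -E 'pos|contact|wid'
python3 - <<'E'
from h import *
go(433,211.5,-29.5,8.8)
E
```

```text
position: [0.434, 0.2108, -0.002]
contact_force: [-0.4, 0.2, 0.3]
width: 0.0689
t 27.6667 pos [434.  210.8  -2. ] a 8.77 F [-0.4  0.2  0.3] w 68.9 units now [ 0.03 -0.04  1.1 ]
   turn rad -0.0 units after turn [ 0.03 -0.04  1.1 ]
```

```bash
python3 -m inch '[[0.6,0.03,-0.04,0.4,0],[0.6,0,0,0.4,0],[0.6,0,0,0.2,0],[0.6,0,0,0.1,0],[0.6,0,0,0,0],[0.6,0,0,0,0]]' | grep -E 'pos|contact|wid'
python3 -m inch '[[-1,0,0,0,0],[-1,0,0,0,0],[-1,0,0,0,0],[-1,0,0,0,0],[-1,0,0,0,0],[-1,0,0,0,0],[-1,0,0,0,0]]' | grep -E 'pos|contact|wid|finger'
python3 -m inch '[[-1,0,0,-0.3,0],[-1,0,0,-0.7,0],[-1,0,0,-1,0],[-1,0,0,-1,0],[-1,0,0,-1,0],[-1,0,0,-1,0],[-1,0,0,-0.5,0],[-1,0,0,0,0],[-1,0,0,0,0],[-1,0,0,0,0]]' | grep -E 'pos|contact|wid|finger'
python3 - <<'E'
from h import *
p=eyes.get_image("wrist");cv2.imwrite("pics/w12.png",p["color"][:,:,::-1])
p,m,T,uv=held("board",p=p); go(439.2,393.4,60,12.05)
k=T[:,2]>-38; print("pcb",np.percentile(T[k],[1,99],axis=0).round(1).tolist(),np.histogram(T[:,2],bins=range(-60,-20,4)))
c=max(cv2.findContours(m.astype(np.uint8),0,2)[0],key=cv2.contourArea).reshape(-1,2); print(c.min(0),c.max(0))
E
```

```text
position: [0.4322, 0.211, -0.0303]
contact_force: [0.1, -0.4, -0.4]
width: 0.0697
position: [0.4323, 0.2111, -0.0302]
contact_force: [-0.1, -0.3, 1.0]
width: 0.0445
finger_force: 30.0
position: [0.4311, 0.2108, 0.1065]
contact_force: [0.5, 0.1, 0.1]
width: 0.0442
finger_force: 30.0Traceback (most recent call last):
  File "<stdin>", line 3, in <module>
TypeError: cannot unpack non-iterable NoneType object
```

```bash
python3 - <<'E'
from h import *
p=eyes.get_image("wrist"); o=bot.get_obs(); R=np.array(o["tool_rot"]); print(o["width"],o["finger_force"],o["contact_force"])
for r in finder.masks_of(p,"board")[:3]: print(r["p"],r["point"],rect(cloud(p,r["mask"])[0]))
P,uv=cloud(p,np.ones((384,512),bool)); T=(P-o["position"])@R*1000
k=(abs(T[:,1])<24)&(T[:,0]>13)&(T[:,0]<60)&(T[:,2]<-15)&(T[:,2]>-70)
print(k.sum()); 
if k.sum(): print(np.percentile(T[k],[1,50,99],axis=0).round(1).tolist())
cv2.imwrite("pics/w13.png",p["color"][:,:,::-1])
E
```

```text
0.04440574092488711 29.99964326620102 [-0.45835268  0.05343845 -0.16714426]
0.67 [256.0, 225.8] [420.7 202.4  66.3  89.2   7.1]
3898
[[13.2, -23.4, -49.5], [26.9, 0.3, -34.3], [37.0, 21.5, -32.6]]
```

```bash
python3 - <<'E'
from h import *
p=eyes.get_image("wrist"); o=bot.get_obs(); R=np.array(o["tool_rot"])
P,uv=cloud(p,np.ones((384,512),bool)); T=(P-o["position"])@R*1000
k=(abs(T[:,1])<26)&(T[:,0]>13)&(T[:,0]<60)&(T[:,2]<-30)&(T[:,2]>-37)
A=np.c_[T[k][:,:2],np.ones(k.sum())]; f=np.linalg.lstsq(A,T[k][:,2],rcond=None)[0]; print("tilt",f,T[k].max(0),T[k].min(0))
go(439.2,393.4,45,12.05)
E
```

```text
tilt [-5.74574217e-03  1.16785065e-03 -3.36186710e+01] [ 37.33923947  22.10616791 -31.46714242] [ 13.00181053 -24.18823754 -36.9781567 ]
t 29.8333 pos [431.4 210.9 106.2] a 8.76 F [ 1.  -0.5 -0.5] w 44.4 units now [7.17 1.43 2.44]
   turn rad -0.057 units after turn [7.08 1.83 2.44]
```

```bash
python3 -m inch '[[-1,0,0,0,-0.057],[-1,0.6,0.2,0,0],[-1,1,0.3,0,0],[-1,1,0.3,0,0],[-1,1,0.3,0,0],[-1,1,0.3,0,0],[-1,1,0.2,0,0],[-1,0.7,0.13,0,0],[-1,0.5,0.1,0,0],[-1,0.26,0,0,0],[-1,0,0,0,0],[-1,0,0,0,0]]' | grep pos
python3 -m inch '[[-1,0,0,0.6,0],[-1,0,0,0.8,0],[-1,0,0,0.6,0],[-1,0,0,0.2,0],[-1,0,0,0,0],[-1,0,0,0,0],[-1,0,0,0,0]]' | grep -E 'pos|contact'
python3 - <<'E'
from h import *
go(439.2,392.9,17.7,12.05)
E
```

```text
position: [0.4394, 0.3924, 0.1067]
position: [0.4409, 0.3932, 0.0531]
contact_force: [-1.3, -0.6, -1.0]
t 31.4167 pos [440.9 393.2  53.1] a 12.0 F [-1.3 -0.6 -1. ] w 44.5 units now [ 0.   -0.07  1.42]
   turn rad -0.001 units after turn [ 0.   -0.07  1.42]
```

```bash
python3 -m inch '[[-1,0,-0.05,0.2,0],[-1,0,0,0.3,0],[-1,0,0,0.3,0],[-1,0,0,0.2,0],[-1,0,0,0.15,0],[-1,0,0,0.1,0],[-1,0,0,0.05,0],[-1,0,0,0,0],[-1,0,0,0,0],[-1,0,0,0,0]]' | grep -E 'pos|contact|wid'
python3 - <<'E'
from h import *
go(439.2,392.9,17.7,12.05)
E
```

```text
position: [0.4391, 0.3931, 0.0199]
contact_force: [0.5, 0.9, 0.0]
width: 0.0444
t 32.25 pos [439.1 393.1  19.9] a 12.04 F [0.5 0.9 0. ] w 44.4 units now [-0.01  0.    0.09]
   turn rad -0.0 units after turn [-0.01  0.    0.09]
```

```bash
python3 -m inch '[[-1,0,0,0.1,0],[-1,0,0,0,0],[-1,0,0,0,0],[0.6,0,0,0,0],[0.6,0,0,0,0],[0.6,0,0,0,0],[0.6,0,0,0,0],[0.6,0,0,0,0],[0.6,0,0,-0.4,0],[0.6,0,0,-1,0],[0.6,0,0,-1,0],[0.6,0,0,-1,0]]' | grep -E 'pos|contact|wid'
python3 -m inch '[[0.6,-1,0,-0.5,0],[0.6,-1,0,0,0],[0.6,-1,0,0,0],[0.6,0,0,0,0],[0.6,0,0,0,0],[0.6,0,0,0,0]]' | grep -E 'pos|contact|wid'
python3 - <<'E'
from h import *
p=eyes.get_image("wrist");cv2.imwrite("pics/w14.png",p["color"][:,:,::-1])
for r in finder.masks_of(p,"board")[:2]:
    P,uv=cloud(p,r["mask"]); print(r["p"],r["point"],rect(P))
    k=(P[:,2]>.044)&(P[:,2]<.058); A=np.c_[P[k][:,:2],np.ones(k.sum())]; print(k.sum(),np.median(P[k][:,2]),"tilt",np.linalg.lstsq(A,P[k][:,2],rcond=None)[0][:2],rect(P[k]))
for r in finder.masks_of(p,"carrier")[:1]:
    P,uv=cloud(p,r["mask"]); print("carrier",r["p"],rect(P[P[:,2]>.035]),np.percentile(P[:,2],[5,50,95]))
for r in finder.masks_of(p,"cover")[:2]:
    P,uv=cloud(p,r["mask"]); print("cover",r["p"],r["point"],rect(P[P[:,2]>.024]),rect(P))
go(590,265,130,24)
E
```

```text
position: [0.4385, 0.3927, 0.1033]
contact_force: [-0.2, 0.1, -0.2]
width: 0.0696
position: [0.4547, 0.3199, 0.1151]
contact_force: [1.1, -0.0, 0.1]
width: 0.0697
carrier 0.68 [438.3 393.5  61.5 128.3  12.3] [0.04552825 0.0474716  0.05473538]
cover 0.62 [399.6, 192.2] [571.3 345.4  85.9 155.2  49.2] [580.1 338.6  90.  175.9  48.3]
t 33.95 pos [454.2 320.4 114.6] a 12.1 F [ 0.4 -0.  -0.3] w 69.5 units now [-3.31  4.85 -0.62]
   turn rad -0.208 units after turn [-4.24  4.06 -0.62]
```

View pics/w14.png

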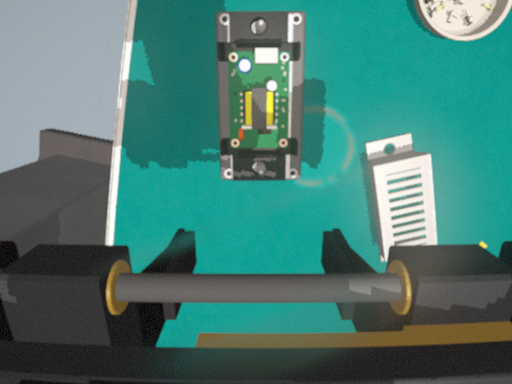

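The board (260,98) lies centred between the carrier's guides. Next I measure the cover and check the board's level numerically.

```bash
python3 - <<'E'
from h import *
p=eyes.get_image("wrist"); hsv=cv2.cvtColor(p["color"],cv2.COLOR_RGB2HSV); V,U=np.indices(hsv.shape[:2])
g=(hsv[...,0]>40)&(hsv[...,0]<76)&(hsv[...,1]>80)&(U>225)&(U<295)&(V>40)&(V<155)
P,_=cloud(p,g); k=(P[:,2]>.04)&(P[:,2]<.056); A=np.c_[P[k][:,:2],np.ones(k.sum())]
print(k.sum(),np.median(P[k][:,2]),np.linalg.lstsq(A,P[k][:,2],rcond=None)[0][:2],rect(P[k]))
E
python3 -m inch '[[0.6,0,0,-0.3,-0.104],[0.6,0,0,-0.3,-0.104],[0.6,-0.5,0.6,0,0],[0.6,-0.8,0.9,0,0],[0.6,-0.8,1,0,0],[0.6,-0.8,1,0,0],[0.6,-0.8,0.9,0,0],[0.6,-0.4,0.6,0,0],[0.6,-0.23,0.25,0,0],[0.6,0,0,0,0],[0.6,0,0,0,0],[0.6,0,0,0,0]]' | grep -E 'pos|contact|wid'
python3 - <<'E'
from h import *
p=eyes.get_image("wrist");cv2.imwrite("pics/w15.png",p["color"][:,:,::-1])
for r in finder.masks_of(p,"cover")[:2]:
    P,uv=cloud(p,r["mask"]); k=(P[:,2]>.024)&(P[:,2]<.034); print("cover",r["p"],r["point"],"top",rect(P[k]),np.median(P[k][:,2]),"all",rect(P),uv.min(0),uv.max(0))
    k=(P[:,2]<.008)&(P[:,2]>.0); print("flanges",k.sum(),rect(P[k]))
go(595,328,-25,24)
clear(p,595,328,24,50,rows=225)
E
```

```text
2797 0.0515990580414889 [-0.00112535  0.00424552] [438.1 392.5  46.8  72.7  12. ]
position: [0.6162, 0.2745, 0.1292]
contact_force: [-1.0, -0.1, 0.3]
width: 0.0693
cover 0.63 [258.0, 115.7] top [593.6 326.5  52.7  96.6  25.5] 0.029172006437723802 all [592.3 325.8  54.9 132.4  24.8] [229  47] [290 184]
flanges 1051 [590.7 324.6  49.8 130.6  24.7]
t 35.1 pos [616.6 274.7 129.6] a 24.03 F [-0.   0.9 -0.3] w 69.4 units now [2.3  0.09 6.19]
   turn rad 0.0 units after turn [2.3  0.09 6.19]
in body zone 0
```

```bash
python3 - <<'E'
from h import *
p=eyes.get_image("wrist"); r=finder.masks_of(p,"cover")[0]
hsv=cv2.cvtColor(p["color"],cv2.COLOR_RGB2HSV)
c=max(cv2.findContours(r["mask"].astype(np.uint8),0,2)[0],key=cv2.contourArea)
hull=cv2.fillPoly(np.zeros(hsv.shape[:2],np.uint8),[cv2.convexHull(c)],1)
m=((hsv[...,1]>110)&(hsv[...,0]>70)&(hsv[...,0]<100)&(hull>0)).astype(np.uint8)
n,l,s,ce=cv2.connectedComponentsWithStats(m)
C=[ce[i] for i in range(1,n) if 15<s[i,4]<200]; W=pix2z(p,C,.003)[:,:2]*1000
for i in range(len(C)):
    print(C[i].round(1),W[i].round(1))
    for j in range(i):
        d=W[j]-W[i]; L=np.hypot(*d)
        if abs(L-108)<7: print("pair",i,j,(W[i]+W[j])/2,L,np.degrees(np.arctan2(d[1],d[0]))-90)
E
```

```text
[284.9  58.9] [592.2 386.1]
[260.1  57.5] [570.7 377.8]
[267.7 115.6] [599.1 332.4]
```

```bash
python3 -m inch '[[0.6,0.5,0.08,0.3,-0.019],[0.6,1,0,0.7,0],[0.6,0.6,0,1,0],[0.6,0.16,0,1,0],[0.6,0,0,1,0],[0.6,0,0,0.7,0],[0.6,0,0,0.3,0],[0.6,0,0,0,0],[0.6,0,0,0,0],[0.6,0,0,0,0]]' | grep -E 'pos|contact|wid'
python3 - <<'E'
from h import *
go(594.4,326.8,-23.5,25.1)
E
```

```text
position: [0.5975, 0.3267, 0.006]
contact_force: [-0.9, 1.1, 0.1]
width: 0.0695
t 36.0333 pos [597.5 326.7   6. ] a 25.05 F [-0.9  1.1  0.1] w 69.5 units now [ 0.06 -0.12  1.18]
   turn rad -0.001 units after turn [ 0.06 -0.12  1.18]
```

```bash
python3 -m inch '[[0.6,0.03,-0.06,0,0],[0.6,0,0,0.4,0],[0.6,0,0,0.4,0],[0.6,0,0,0.3,0],[0.6,0,0,0.08,0],[0.6,0,0,0,0]]' | grep -E 'pos|contact|wid'
python3 -m inch '[[-1,0,0,0,0],[-1,0,0,0,0],[-1,0,0,0,0],[-1,0,0,0,0],[-1,0,0,0,0],[-1,0,0,0,0]]' | grep -E 'pos|contact|wid|finger'
python3 - <<'E'
from h import *
go(594.4,326.8,-23.5,25.1)
E
```

```text
position: [0.5937, 0.3256, -0.0265]
contact_force: [-0.8, -0.1, -0.5]
width: 0.0695
position: [0.5951, 0.3262, -0.0244]
contact_force: [-0.6, 0.2, 1.1]
width: 0.0515
finger_force: 30.0
t 37.0333 pos [595.1 326.2 -24.4] a 25.04 F [-0.6  0.2  1.1] w 51.5 units now [ 0.03 -0.02 -0.04]
   turn rad -0.001 units after turn [ 0.03 -0.02 -0.04]
```

```bash
python3 -m inch '[[-1,0,0,-0.3,0],[-1,0,0,-0.7,0],[-1,0,0,-1,0],[-1,0,0,-1,0],[-1,0,0,-1,0],[-1,0,0,-1,0],[-1,0,0,-0.5,0],[-1,0,0,0,0],[-1,0,0,0,0],[-1,0,0,0,0]]' | grep -E 'pos|contact|wid|finger'
python3 - <<'E'
from h import *
p=eyes.get_image("wrist");cv2.imwrite("pics/w16.png",p["color"][:,:,::-1])
o=bot.get_obs(); R=np.array(o["tool_rot"])
P,uv=cloud(p,np.ones((384,512),bool)); T=(P-o["position"])@R*1000
k=(abs(T[:,1])<32)&(T[:,0]>13)&(T[:,0]<90)&(T[:,2]<-15)&(T[:,2]>-70)
f=k&(T[:,2]>-34); t=k&(T[:,2]<-50)
for n,q in (("flange",f),("top",t)):
    if q.sum(): print(n,q.sum(),np.percentile(T[q],[1,50,99],axis=0).round(1).tolist(), uv[q].min(0),uv[q].max(0))
    A=np.c_[T[q][:,:2],np.ones(q.sum())]; print("tilt",np.linalg.lstsq(A,T[q][:,2],rcond=None)[0])
hsv=cv2.cvtColor(p["color"],cv2.COLOR_RGB2HSV)
# hole: pixels not flange within flange bbox
m=np.zeros((384,512),np.uint8); m[uv[f][:,1],uv[f][:,0]]=1
hull=cv2.fillPoly(np.zeros_like(m),[cv2.convexHull(uv[f])],1)
far=(p["depth"]>.2).astype(np.uint8)
n,l,s,ce=cv2.connectedComponentsWithStats(((hull>0)&(m==0)).astype(np.uint8))
for i in range(1,n):
    if s[i,4]>40:
        zt=o["position"][2]+.0274; w=pix2z(p,[ce[i]],zt)[0]; print("hole",s[i],ce[i].round(1),((w-o["position"])@R*1000).round(1))
go(439.2,393.4,60,12.05)
E
```

```text
position: [0.5934, 0.3256, 0.111]
contact_force: [-0.1, -0.5, -1.2]
width: 0.0519
finger_force: 30.0
flange 2543 [[49.3, -22.7, -32.9], [57.3, -1.1, -27.1], [65.4, 20.7, -25.4]] [215 124] [301 158]
tilt [ 8.09528862e-02  3.00479621e-03 -3.19400077e+01]
top 7245 [[14.0, -26.5, -55.5], [35.5, -1.0, -54.0], [49.5, 24.7, -51.5]] [200 164] [317 242]
tilt [ 4.03699527e-03  1.36507048e-03 -5.41086398e+01]
hole [248 134  21  20 336] [258.2 143.6] [ 55.4  -1.  -27.4]
t 37.9167 pos [593.2 325.5 110.5] a 25.04 F [ 0.6  0.5 -1.8] w 51.7 units now [ 5.07 -4.42  2.04]
   turn rad 0.227 units after turn [ 3.94 -5.45  2.04]
```

```bash
python3 -m inch '[[-1,0,0,0,0.113],[-1,0,0,0,0.114],[-1,0.4,-0.5,0,0],[-1,0.7,-1,0,0],[-1,0.7,-1,0,0],[-1,0.7,-1,0,0],[-1,0.7,-1,0,0],[-1,0.4,-0.6,0,0],[-1,0.3,-0.34,0,0],[-1,0,0,0.3,0],[-1,0,0,0.6,0],[-1,0,0,0.6,0]]' | grep -E 'pos|contact|wid|finger'
python3 -m inch '[[-1,0,0,0.4,0],[-1,0,0,0.1,0],[-1,0,0,0,0],[-1,0,0,0,0],[-1,0,0,0,0],[-1,0,0,0,0]]' | grep -E 'pos|contact|wid|finger'
python3 - <<'E'
from h import *
go(439.8,392.5,23.6,12.05)
E
```

```text
position: [0.4438, 0.3934, 0.0747]
contact_force: [0.1, 0.4, -1.1]
width: 0.0517
finger_force: 30.0
position: [0.4423, 0.3934, 0.0634]
contact_force: [0.6, 0.4, -1.1]
width: 0.0516
finger_force: 30.0
t 39.4167 pos [442.3 393.4  63.4] a 12.02 F [ 0.6  0.4 -1.1] w 51.6 units now [-0.02 -0.11  1.59]
   turn rad -0.0 units after turn [-0.02 -0.11  1.59]
```

```bash
python3 -m inch '[[-1,-0.02,-0.07,0,0],[-1,0,0,0,0],[-1,0,0,0,0],[-1,0,0,0,0],[-1,0,0,0,0]]' | grep -E 'pos'
python3 - <<'E'
from h import *
go(439.8,392.5,23.6,12.05)
E
```

```text
position: [0.4399, 0.3923, 0.0628]
t 39.8333 pos [439.9 392.3  62.8] a 12.04 F [-0.2 -0.3 -0.5] w 51.8 units now [ 0.01 -0.    1.57]
   turn rad -0.0 units after turn [ 0.01 -0.    1.57]
```

Now on target, so I descend onto the dowels with the force watched.

```bash
python3 -m inch '[[-1,0,0,0.2,0],[-1,0,0,0.25,0],[-1,0,0,0.25,0],[-1,0,0,0.15,0],[-1,0,0,0.1,0],[-1,0,0,0,0],[-1,0,0,0,0]]' | grep -E 'pos|contact|wid'
python3 -m inch '[[-1,0,0,0.15,0],[-1,0,0,0.15,0],[-1,0,0,0.1,0],[-1,0,0,0.1,0],[-1,0,0,0,0],[-1,0,0,0,0],[-1,0,0,0,0]]' | grep -E 'pos|contact|wid'
python3 - <<'E'
from h import *
go(439.8,392.5,23.6,12.05)
E
```

```text
position: [0.4397, 0.3922, 0.0386]
contact_force: [0.2, 0.4, -1.1]
width: 0.0516
position: [0.4398, 0.3923, 0.0264]
contact_force: [0.5, 0.3, -0.7]
width: 0.0515
t 41.0 pos [439.8 392.3  26.4] a 12.04 F [ 0.5  0.3 -0.7] w 51.5 units now [0.01 0.   0.11]
   turn rad -0.0 units after turn [0.01 0.   0.11]
```

```bash
python3 -m inch '[[-1,0,0,0.06,0],[-1,0,0,0.06,0],[-1,0,0,0,0],[-1,0,0,0,0],[0.6,0,0,0,0],[0.6,0,0,0,0],[0.6,0,0,0,0],[0.6,0,0,0,0],[0.6,0,0,0,0],[0.6,0,0,0,0]]' | grep -E 'pos|contact|wid'
python3 -m inch '[[0.6,0,0,-0.4,0],[0.6,0,0,-1,0],[0.6,0,0,-1,0],[0.6,0,0,-1,0],[0.6,0,0,-1,0],[0.6,-1,0,-0.5,0],[0.6,-1,0,0,0],[0.6,-1,0,0,0],[0.6,0,0,0,0],[0.6,0,0,0,0],[0.6,0,0,0,0]]' | grep -E 'pos|contact|wid'
python3 - <<'E'
from h import *
p=eyes.get_image("wrist");cv2.imwrite("pics/w17.png",p["color"][:,:,::-1])
o=bot.get_obs(); print(o["time"],o["contact_force"])
def fit(P,lo,hi,n):
    k=(P[:,2]>lo)&(P[:,2]<hi)&(abs(P[:,0]-.439)<.09)&(abs(P[:,1]-.393)<.09)
    if k.sum()<30: print(n,k.sum()); return
    A=np.c_[P[k][:,:2],np.ones(k.sum())]; print(n,k.sum(),"z",np.median(P[k][:,2]).round(4),"tilt",np.linalg.lstsq(A,P[k][:,2],rcond=None)[0][:2].round(4),rect(P[k]))
P,_=cloud(p,np.arange(384)[:,None]*np.ones((1,512))<225)
fit(P,.070,.086,"top"); fit(P,.047,.054,"flange"); fit(P,.010,.016,"fixture")
for n in ("screw_tray","flux_bottle","screwdriver"): pass
t=eyes.get_image("top")
for q in ("cover","screw_tray","flux_bottle","screwdriver"):
    for r in finder.masks_of(t,q)[:2]:
        Q,_=cloud(t,r["mask"]); print(q,round(r["p"],2),np.round(r["point"]),np.round(np.median(Q,0)*1000),rect(Q))
E
```

```text
position: [0.4398, 0.3922, 0.0234]
contact_force: [-0.4, -0.1, 0.6]
width: 0.0691
position: [0.4556, 0.3192, 0.1464]
contact_force: [0.4, -0.4, 0.0]
width: 0.0693
42.8 [ 0.04605671  0.15367702 -0.47743461]
top 6915 z 0.0771 tilt [-0.0016  0.0028] [438.9 392.9  52.6  97.1  12.6]
flange 2344 z 0.0508 tilt [-0.0013  0.0002] [438.1 393.   61.4 128.6  12.5]
fixture 1681 z 0.0128 tilt [ 0.0007 -0.0011] [439.6 393.8  76.4 145.6  12.5]
cover 0.9 [148. 243.] [411. 755.  28.] [410.3 760.5  68.9 129.4 -90. ]
cover 0.66 [247. 242.] [433. 420.  76.] [434.  419.4  58.6  77.3  12.4]
screw_tray 0.79 [215. 193.] [589. 525.   5.] [589.  522.9  78.7  79.3   1. ]
flux_bottle 0.5 [303. 144.] [756. 237.  56.] [767.1 231.1  33.1  51.7  62.4]
screwdriver 0.63 [202. 252.] [389. 565.  17.] [408.7 556.9  23.4 144.7  60.1]
```

The cover is seated: top at 77–78 mm, flange tops at 51 mm, level, and centred within 1 mm of the fixture. The bystanders haven't moved and the gripper is clear, so I hand in.

```bash
python3 -c "
from bench import ticket
print(ticket.close_job())"
```

```text
the job is handed in; nothing more can be done
None
```

I assembled all four parts on the fixture in order and handed the job in at about 43 s; no verdict came back, but my last measurements put every part level, within about 1.5 mm of its place and at seat height, with the dish, bottle and screwdriver left alone.

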